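Right the fallen controller and hold its recessed reset button down

TASK

The grey and yellow dust extractor controller has fallen over: stand it upright on its black foot on the bench and let go of it. Then take the blue-handled reset pin out of its wooden rest, reach the pin down through the opening in the controller's top and hold the recessed red button down with it for at least two seconds. Finish while still holding it so, pin in the gripper and button down, and leave the yellow cork pad, the try square and the red sanding dome where they are.

Things in the scene. Friction and masses are not known exactly. Their poses are not given: they have to be found in the camera images.
- controller: The controller, a loose straight box 48 mm (its x) by 50 mm (its y) by 108 mm tall (its z), about 0.45 kg, centre of mass low; black rubber foot, grey body with display and keys on its -x side, yellow top. Origin: centre of its underside; z points from foot to top. It starts lying on its +x side, display up, top pointing to the robot's left or up to 0.7 rad from there towards ahead.
- controller_centre (a point): The controller's centre, 54 mm above its underside, same axes as the controller. Centre of mass about 18 mm nearer the foot. Lying, it can be gripped from above across its 50 mm width.
- opening (a point): Centre of the square opening in the controller's yellow top, level with the top face (108 mm above the underside), same axes as the controller. The opening is 15 x 15 mm; the button's top lies 16 mm below the top face.
- reset_button (a joint): Travel of the red button at the bottom of the opening (12 mm wide), 0 released to 0.006 m fully pressed; springs back when let go. It takes 2 N to start and 5 N to press fully; it counts as down beyond 0.004 m.
- reset_pin: The reset pin, loose, 40 g, standing tip down in its rest. Origin at the tip, z along the pin to the handle's end: steel tip rod 6 mm thick and 34 mm long, flange 22 mm wide and 4 mm thick, then a round blue handle 16 mm thick and 56 mm long (94 mm in all).
- pin_handle (a point): Middle of the blue handle, 66 mm from the tip; the place to grip.
- pin_tip (a point): The pin's tip.
- rest_top (a point): Centre of the top of the wooden pin rest, a block 60 x 60 x 42 mm fixed to the bench; the pin stands in a 9 mm square hole in its middle, its flange resting on the top and its tip 34 mm below it, so it must be lifted 36 mm or more to come free.
- cork_pad: Small yellow cork pad lying on the bench, 26 x 60 x 14 mm, origin at the centre of its underside. Leave it.
- try_square: Try square with a dark wooden stock and a steel blade lying flat on the bench near its right end, 111 x 146 x 14 mm; origin at the centre of its underside. Leave it.
- red_float: Red rubber sanding dome standing on the bench to the left, 67 mm wide, 43 mm high; origin at the centre of its underside. Leave it.
Things that resemble listed ones, but are neither listed nor needed, are in the scene too. Leave any orange or white look-alike of the reset_pin alone.

How it is judged:
On the way, in this order (a step that is already met when the one before it is completed fails the run):
1. the controller stands upright on the bench, released and at rest (angle between controller_centre's own z axis and vertical below 0.06 rad and height (world z) of controller_centre between 0.049 and 0.059 m and contact force between the fingers and controller below 0.3 N and linear speed of controller below 0.03 m/s), for 0.3 s.
2. the gripped pin, through the opening, holds the button down for two seconds (angle between controller_centre's own z axis and vertical below 0.06 rad and height (world z) of controller_centre between 0.049 and 0.059 m and contact force between the fingers and controller below 0.3 N and value of joint reset_button above 0.004 m and contact force between the fingers and reset_pin above 1 N and contact force between reset_pin and controller above 0.5 N and z of pin_tip in the frame of opening below -0.012 m and horizontal distance between pin_tip and opening below 0.01 m), for 2 s.
At the end, for the whole second after the job is handed in: Controller upright (tilt under 0.06 rad) on the bench (centre 49 to 59 mm up), not touched by the fingers; pin gripped (over 1 N), tip over 12 mm inside the opening and within 10 mm of its centre sideways, bearing on the controller with over 0.5 N; button over 4 mm down (all of step 2); the arm keeps its last pose, push and grip.
It fails at once if the cork pad is moved by more than 25 mm (distance of cork_pad from where it was at the start of the episode above 0.025 m).
It fails at once if the try square is moved by more than 25 mm (distance of try_square from where it was at the start of the episode above 0.025 m).
It fails at once if the red dome is moved by more than 25 mm (distance of red_float from where it was at the start of the episode above 0.025 m).
It also fails if it takes over 67 s, if anything falls off the work surface, if the arm or the gripper's body presses on something with over 40 N, if the wrist force passes 120 N, or if a joint passes its speed limit or range.

ROBOT

A 6-joint arm with a two-finger parallel gripper is mounted at the origin on a cart in front of the work surface, level with it; the furniture and walls round the work are solid. World frame = base frame: x ahead of the robot, y to its left, z up, the work surface at z = 0. Lengths are in m, angles in rad, forces in N, time in s.
With the tool pointing down it reaches from about 0.225 to 0.875 m from the base axis. Payload 3.4 kg.
Tool frame: the origin (TCP) lies at the very end of the fingers, on their centre line; the grasp point (between the pads) lies 19 mm behind it (grip_depth is the distance from the TCP to the grasp point, in m); x points along the fingers, z is the direction in which the jaws open and shut, and the axes are right-handed (so a half turn about x gives the same grasp; the last joint's range is limited). The gripper opens to 85 mm and grips with 20 to 120 N. Pads are 22 mm wide; open, the fingers measure 114 mm over their backs; the gripper's body (76 mm by 85 mm) begins 54 mm behind the grasp point. The pads swing forward as they close: fully open they stand 13 mm farther back than shut.
Start: joints at [1.132, 0.276, 1.505, -0, 1.361, -0.121], TCP at [0.18, 0.546, 0.231] pointing down, gripper open.
Joint ranges: [-2.89, 2.89], [-0.75, 2.08], [0.22, 2.7], [-1.18, 4.32], [0.11, 2.71], [-2.7, 2.7]. Speed limits (rad/s): [2.57, 2.57, 3.14, 3.14, 3.14, 3.14].

INTERFACE

Orientations are given as a unit quaternion [w, x, y, z].
In Python, from rig import get_state, get_image, sign_off, grip_depth gives the robot as it stands. The module is installed in compiled form; this text tells all that it offers.
- The arm moves only by the tool arm_command, never from a script. Its argument "series" is a list of rows, each an object with "dp": the shift along the tool's x, y, z scaled (see below), a list of three; "angular": the turn, a rotation vector about the tool's x, y, z scaled (see below), a list of three; "gripper": the finger opening in mm, from 0 to 85.4. A call has exactly 8 rows; each row shifts and turns the pose as measured when the row begins, along the tool's axes as they then stand; what a row does not reach is not made up. The controller multiplies each number of a shift by 0.12 m and each number of a turn by 90 degrees. A row lasts 1/8 s, in which the tool goes at most 62.5 mm and 10.7 degrees, less where a joint would pass 70% of its speed; a pose out of reach is approached as far as the arm can. A call with a number of a shift or a turn outside -1 to 1 is refused whole. A call with a gripper value outside its range is refused whole. The fingers move at their own pace and stop on an object; "grip_force" is the grip in N (left out, the last holds). Time passes only in rows, so rows that do not move let the fingers close, or fill a call up. It gives the time, the measured TCP pose, the force and the opening at its end, in the units of the state.
- get_state(): the state, without advancing time (a new reading comes with each control period).
- get_image(name): name is "side" or "top"; returns a dict with "image" (480x640x3 uint8, blue, green, red), "depth" (480x640 float32, m along the optical axis (not along the pixel's ray), 0 where there is no reading), "mtx" (3x3 intrinsics, pixels), "view" (4x4, takes a point from world to camera coordinates). Camera axes: x right, y up, looking along -z (the intrinsics and any distortion apply to the point x, -y, -z); pixel columns grow to the right and rows downward; lengths in m; the calibration is good to about 2 mm. A picture is of the moment at which its call begins.
- sign_off(): hands the job in, once; it reports no verdict.
The state is a dict: "clock": time; "qpos": joint angles; "qd": joint speeds; "effort": joint torques, N m; "position": TCP position; "ee_rot": TCP orientation; "contact_force": force on the tool from outside, world axes, zero at the start; "moment": the same for the moment, N m; "width": finger opening in m.
Only numpy, scipy, OpenCV 4.12 (cv2) and the standard library are available. Lean on these libraries where they do the work, as an engineer would, in place of code of your own. Each camera call takes 0.05 s, during which the arm holds its last target. There are 200 camera calls.

## Working session

There is one attempt and no reset: what is moved stays moved. The work goes in short steps, Python scripts to look and compute and a tool call to move; the robot and the scene stay as the last step left them, time stands still between calls to the robot, and variables do not carry over. Pictures are saved under pics/ and viewed, about 8 in all and at most 12, crops included, and the job is handed in when it is done.

Besides the shell and the picture viewer there is one more tool, called after ">>>" in YAML: its name, and indented under it one key for each argument. arm_command: Moves the arm, as the interface text tells. Its arguments: {"type":"object","properties":{"series":{"type":"array","items":{"type":"object","properties":{"dp":{"type":"array","items":{"type":"number"}},"angular":{"type":"array","items":{"type":"number"}},"gripper":{"type":"number"}}}},"grip_force":{"type":"number"}},"required":["series"]}

```bash
mkdir -p pics
cat > h.py <<'E'
import numpy as np, cv2
from rig import get_state, get_image, grip_depth
from scipy.spatial.transform import Rotation as R
def cam(n):
    d=get_image(n); return d
def world(d,u,v,z=None):
    """pixel(s) -> world by depth, or onto plane z"""
    K=d['mtx'];V=np.linalg.inv(d['view'])
    u=np.atleast_1d(u).astype(float);v=np.atleast_1d(v).astype(float)
    r=np.stack([(u-K[0,2])/K[0,0],-(v-K[1,2])/K[1,1],-np.ones_like(u)],1)
    if z is None:
        s=d['depth'][v.astype(int),u.astype(int)]
        return (r*s[:,None])@V[:3,:3].T+V[:3,3]
    w=r@V[:3,:3].T; o=V[:3,3]
    return o+w*((z-o[2])/w[:,2])[:,None]
def rot(s): return R.from_quat(np.roll(s['ee_rot'],-1))
def st():
    s=get_state(); M=rot(s).as_matrix()
    print('t',round(s['clock'],2),'pos',np.round(s['position'],4),'\nR',np.round(M,3).tolist(),'\nF',np.round(s['contact_force'],1),'w',round(s['width'],4),'q',np.round(s['qpos'],3)); return s
E
python3 - <<'E'
from h import *
s=st()
print(s.keys(), grip_depth)
for n in('side','top'):
    d=cam(n); cv2.imwrite(f'pics/{n}0.png',d['image']); print(n,np.round(d['mtx'],1).tolist(),np.round(np.linalg.inv(d['view']),3).tolist(),[k for k in d])
    np.savez(f'{n}0.npz',**d)
E
```

```text
t 0.0 pos [0.1794 0.5457 0.2304] 
R [[-0.001, -0.95, 0.312], [-0.002, 0.312, 0.95], [-1.0, 0.0, -0.002]] 
F [-0.2  0.8 -0.4] w 0.0856 q [ 1.132  0.277  1.506 -0.     1.361 -0.121]
dict_keys(['clock', 'qpos', 'qd', 'effort', 'position', 'ee_rot', 'contact_force', 'moment', 'width']) 0.0187
side [[481.6, 0.0, 321.0], [0.0, 481.6, 242.4], [0.0, 0.0, 1.0]] [[-0.999, -0.002, -0.033, 0.494], [-0.025, -0.611, 0.791, 0.893], [-0.022, 0.792, 0.61, 0.784], [0.0, 0.0, 0.0, 1.0]] ['image', 'depth', 'mtx', 'view']
top [[597.0, 0.0, 321.6], [0.0, 597.0, 233.9], [0.0, 0.0, 1.0]] [[0.016, 0.994, -0.107, 0.369], [-1.0, 0.017, 0.007, 0.017], [0.009, 0.107, 0.994, 1.625], [0.0, 0.0, 0.0, 1.0]] ['image', 'depth', 'mtx', 'view']
```

View pics/top0.png

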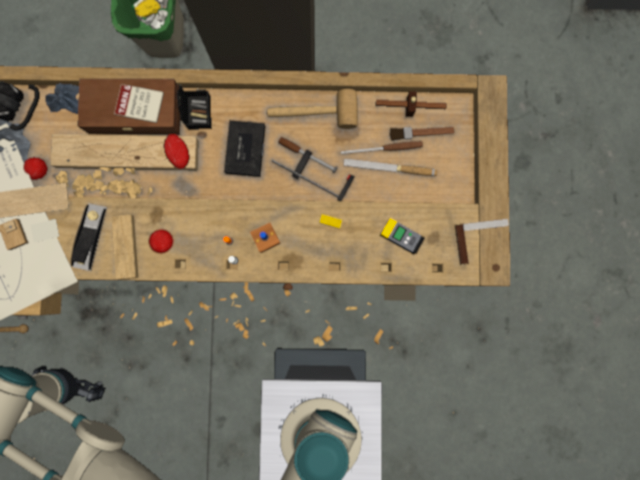

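View pics/side0.png

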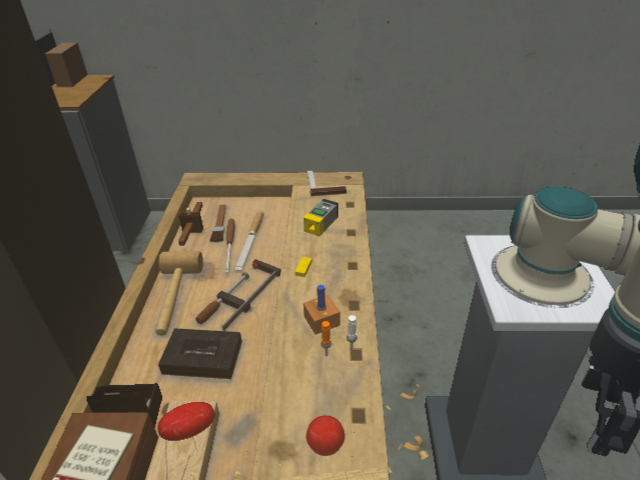

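The top view shows the controller at about (402,236), its yellow top pointing left and slightly ahead. The blue pin in its rest is at (264,236), the cork pad at (331,221), the try square at (475,235) and the dome at (161,241). The orange and white look-alikes are at (228,239) and (232,260).

```bash
cat > m.py <<'E'
from h import *
d=dict(np.load('top0.npz')); im=d['image']; hsv=cv2.cvtColor(im,cv2.COLOR_BGR2HSV)
P=world(d,*[a.ravel() for a in np.meshgrid(np.arange(640),np.arange(480))]).reshape(480,640,3)
print('bench z',np.median(P[250:265,300:320,2]))
def blob(n,mask,box):
    m=np.zeros(mask.shape,np.uint8);x0,y0,x1,y1=box;m[y0:y1,x0:x1]=mask[y0:y1,x0:x1]*255
    c=max(cv2.findContours(m,0,2)[0],key=cv2.contourArea)
    mm=np.zeros_like(m);cv2.drawContours(mm,[c],-1,255,-1);v,u=np.nonzero(mm)
    print(n,len(u),'px',u.mean().round(1),v.mean().round(1),'z',np.percentile(P[v,u,2],[10,50,90]).round(3),'xy',P[v,u].mean(0).round(4)); return u,v
h,s_,v_=hsv[...,0],hsv[...,1],hsv[...,2]
ctl=(P[...,2]>0.03)
u,v=blob('controller',ctl,(370,205,435,265))
q=P[v,u]; q=q[q[:,2]>0.042][:,:2]
r=cv2.minAreaRect(q.astype(np.float32)*1000); print(r); print(cv2.boxPoints(r).round(1).tolist())
yel=(h>20)&(h<34)&(s_>190)&(v_>150)
blob('ctop',yel,(370,205,435,265)); blob('cork',yel,(310,205,350,235))
blob('blue',(h>100)&(h<130)&(s_>120),(250,220,280,252))
u,v=blob('rest',(P[...,2]>0.03)&(P[...,2]<.055),(240,215,290,260))
blob('dome',((h<6)|(h>172))&(s_>150),(140,220,180,260))
blob('white',P[...,2]>0.02,(222,250,242,270));blob('orange',P[...,2]>0.02,(218,228,238,248))
d=dict(np.load('side0.npz')); im=d['image']; hsv=cv2.cvtColor(im,cv2.COLOR_BGR2HSV)
P=world(d,*[a.ravel() for a in np.meshgrid(np.arange(640),np.arange(480))]).reshape(480,640,3)
h,s_,v_=hsv[...,0],hsv[...,1],hsv[...,2]
blob('blue side',(h>100)&(h<130)&(s_>120),(305,275,340,310))
u,v=blob('controller side',P[...,2]>0.042,(295,190,345,240))
q=P[v,u][:,:2]; r=cv2.minAreaRect(q.astype(np.float32)*1000); print(r)
u,v=blob('rest side',(P[...,2]>0.037)&(P[...,2]<.047),(295,275,350,340))
q=P[v,u][:,:2]; r=cv2.minAreaRect(q.astype(np.float32)*1000); print(r)
cv2.imwrite('pics/c1.png',np.hstack([cv2.resize(np.load('top0.npz')['image'][205:265,360:440],None,fx=5,fy=5,interpolation=2),cv2.resize(im[190:250,280:360],None,fx=5,fy=5,interpolation=2)]))
E
python3 m.py
```

```text
bench z 0.0014729506673456516
controller 800 px 402.3 235.3 z [0.045 0.05  0.055] xy [ 0.5369 -0.2073  0.0594]
((448.69293212890625, -129.30270385742188), (113.75215911865234, 313.5460205078125), 48.43336486816406)
[[293.70001220703125, -67.80000305175781], [528.2999877929688, -275.8999938964844], [603.7000122070312, -190.8000030517578], [369.1000061035156, 17.299999237060547]]
ctop 150 px 388.3 227.6 z [0.045 0.05  0.054] xy [ 0.558  -0.1713  0.0495]
cork 180 px 330.3 220.9 z [0.011 0.016 0.021] xy [ 0.5775 -0.0176  0.016 ]
blue 29 px 263.4 235.4 z [0.077 0.101 0.108] xy [0.5265 0.1556 0.0968]
rest 518 px 264.4 236.6 z [0.039 0.044 0.052] xy [0.5285 0.1573 0.0479]
dome 413 px 160.7 240.7 z [0.028 0.039 0.046] xy [0.5136 0.4337 0.0379]
white 64 px 232.9 259.3 z [0.039 0.09  0.098] xy [0.4651 0.235  0.0743]
orange 68 px 227.5 239.9 z [0.039 0.08  0.098] xy [0.5156 0.2508 0.0732]
blue side 26 px 320.5 287.0 z [0.1   0.102 0.102] xy [0.5285 0.1599 0.1012]
controller side 443 px 321.2 210.9 z [0.045 0.047 0.049] xy [ 0.5366 -0.1958  0.0521]
((538.4234619140625, 313.96600341796875), (1158.7274169921875, 91.79204559326172), 89.86295318603516)
rest side 524 px 321.8 309.1 z [0.039 0.041 0.043] xy [0.5268 0.1686 0.0456]
((493.60626220703125, 506.1119384765625), (75.20966339111328, 770.9920043945312), 5.526103496551514)
```

View pics/c1.png

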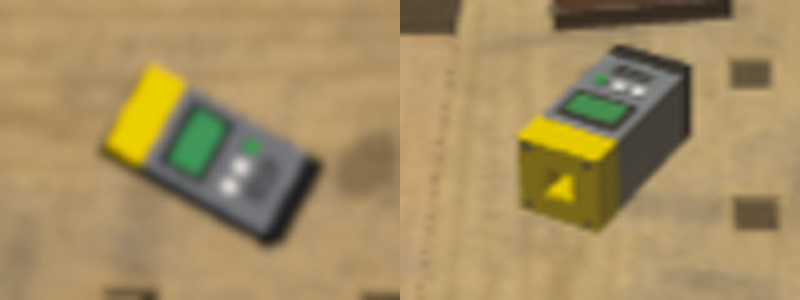

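Run:
```python
from h import *
d=dict(np.load('top0.npz'))
c=np.array([[391,217.7],[380.7,234.5],[414,253],[424.3,237.3]])
W=world(d,c[:,0],c[:,1],.048)[:,:2]; print(W.round(4).tolist(),[np.linalg.norm(W[i]-W[i-1]).round(4) for i in range(4)],W.mean(0))
a=W[:2].mean(0)-W[2:].mean(0); print('axis',np.arctan2(a[1],a[0]))
hsv=cv2.cvtColor(d['image'],cv2.COLOR_BGR2HSV)
V,U=np.mgrid[205:265,370:435]; U=U.ravel();V=V.ravel()
G=world(d,U,V); m=(G[:,2]>.04)&(G[:,2]<.056)
w=world(d,U,V,.048)[m][:,:2]
k=np.linalg.norm(w-W.mean(0),axis=1)<.075; r=cv2.minAreaRect((w[k]*1000).astype(np.float32)); print(r)
# side
d=dict(np.load('side0.npz'))
c=np.array([[280+(612-400)/5,190+48/5],[280+(690-400)/5,190+65/5],[280+(608-400)/5,190+162/5],[280+(518-400)/5,190+137/5]])
W=world(d,c[:,0],c[:,1],.048)[:,:2]; print(W.round(4).tolist(),[np.linalg.norm(W[i]-W[i-1]).round(4) for i in range(4)],W.mean(0))
a=W[2:].mean(0)-W[:2].mean(0); print('axis',np.arctan2(a[1],a[0]))
# pin
for n,(u,v) in dict(top=(263.4,235.4),side=(320.8,287)).items():
    print(n,world(dict(np.load(n+'0.npz')),u,v,.102 if n=='top' else .102))
```

```text
[[0.5849, -0.1786], [0.5394, -0.1514], [0.4916, -0.24], [0.5339, -0.2674]] [np.float64(0.1024), np.float64(0.0531), np.float64(0.1007), np.float64(0.0504)] [ 0.53744223 -0.20936403]
axis 1.0628400630513255
((538.4735717773438, -209.35037231445312), (108.14791107177734, 51.501670837402344), 61.1569709777832)
[[0.5353, -0.2586], [0.4912, -0.2407], [0.5348, -0.1471], [0.5838, -0.1706]] [np.float64(0.1005), np.float64(0.0476), np.float64(0.1033), np.float64(0.0543)] [ 0.53625153 -0.20423094]
axis 1.1015909831365873
top [[0.52600157 0.15515516 0.102     ]]
side [[0.52780934 0.16074703 0.102     ]]
```

```bash
cat >> h.py <<'E'
def down(yaw):  # tool pointing down, jaw axis z at yaw
    z=np.array([np.cos(yaw),np.sin(yaw),0]);x=np.array([0,0,-1.]);return np.stack([x,np.cross(z,x),z],1)
def standm(ya): # tool horizontal along yaw ya, tool y up
    x=np.array([np.cos(ya),np.sin(ya),0]);y=np.array([0,0,1.]);return np.stack([x,y,np.cross(x,y)],1)
def plan(p,M,n,g,s=None):
    s=s or st(); R0=rot(s);rv=(R0.inv()*R.from_matrix(M)).as_rotvec();d=np.asarray(p)-s['position']
    print('d world',d.round(4),'turn deg',np.degrees(rv).round(1))
    for i in range(n):
        Ri=R0*R.from_rotvec(rv*i/n)
        print('{"dp":%s,"angular":%s,"gripper":%g},'%((Ri.inv().apply(d/n)/.12).round(3).tolist(),(rv/n/(np.pi/2)).round(3).tolist(),g))
E
python3 -c "
from h import *
plan([.545,-.193,.14],down(-.504),15,85)"
```

```text
t 0.1 pos [0.1795 0.5458 0.2305] 
R [[-0.001, -0.95, 0.312], [-0.002, 0.312, 0.95], [-1.0, 0.0, -0.002]] 
F [-0.3  0.2 -0.5] w 0.0852 q [ 1.132  0.277  1.506 -0.     1.361 -0.121]
d world [ 0.3655 -0.7388 -0.0905] turn deg [ 1.007e+02 -1.000e-01  1.000e-01]
{"dp":[0.051, -0.321, -0.326],"angular":[0.075, -0.0, 0.0],"gripper":85},
{"dp":[0.051, -0.357, -0.287],"angular":[0.075, -0.0, 0.0],"gripper":85},
{"dp":[0.051, -0.388, -0.243],"angular":[0.075, -0.0, 0.0],"gripper":85},
{"dp":[0.051, -0.414, -0.196],"angular":[0.075, -0.0, 0.0],"gripper":85},
{"dp":[0.051, -0.434, -0.146],"angular":[0.075, -0.0, 0.0],"gripper":85},
{"dp":[0.051, -0.448, -0.094],"angular":[0.075, -0.0, 0.0],"gripper":85},
{"dp":[0.05, -0.456, -0.041],"angular":[0.075, -0.0, 0.0],"gripper":85},
{"dp":[0.05, -0.458, 0.012],"angular":[0.075, -0.0, 0.0],"gripper":85},
{"dp":[0.05, -0.453, 0.066],"angular":[0.075, -0.0, 0.0],"gripper":85},
{"dp":[0.05, -0.442, 0.118],"angular":[0.075, -0.0, 0.0],"gripper":85},
{"dp":[0.05, -0.426, 0.169],"angular":[0.075, -0.0, 0.0],"gripper":85},
{"dp":[0.05, -0.403, 0.218],"angular":[0.075, -0.0, 0.0],"gripper":85},
{"dp":[0.05, -0.375, 0.263],"angular":[0.075, -0.0, 0.0],"gripper":85},
{"dp":[0.05, -0.341, 0.305],"angular":[0.075, -0.0, 0.0],"gripper":85},
{"dp":[0.05, -0.303, 0.343],"angular":[0.075, -0.0, 0.0],"gripper":85},
```

>>> arm_command:
  series:
    - {"dp":[0.0,-0.32,-0.33],"angular":[0.075,0,0],"gripper":85}
    - {"dp":[0.0,-0.36,-0.29],"angular":[0.075,0,0],"gripper":85}
    - {"dp":[0.0,-0.39,-0.24],"angular":[0.075,0,0],"gripper":85}
    - {"dp":[0.05,-0.41,-0.2],"angular":[0.075,0,0],"gripper":85}
    - {"dp":[0.05,-0.43,-0.15],"angular":[0.075,0,0],"gripper":85}
    - {"dp":[0.05,-0.45,-0.09],"angular":[0.075,0,0],"gripper":85}
    - {"dp":[0.05,-0.46,-0.04],"angular":[0.075,0,0],"gripper":85}
    - {"dp":[0.05,-0.46,0.01],"angular":[0.075,0,0],"gripper":85}
  grip_force: 80

```text
clock: 1.1
position: [0.3726, 0.1394, 0.1979]
ee_rot: [0.7, -0.103, 0.7, 0.101]
contact_force: [1.6, 0.3, -0.7]
width: 0.0851
```

```bash
python3 -c "
from h import *
plan([.545,-.193,.14],down(-.504),8,85)"
```

```text
t 1.1 pos [0.3726 0.1394 0.1979] 
R [[0.001, -0.285, 0.959], [-0.002, 0.959, 0.285], [-1.0, -0.002, 0.0]] 
F [ 1.6  0.3 -0.7] w 0.0851 q [ 0.185  0.029  1.899 -0.003  1.213 -0.103]
d world [ 0.1724 -0.3324 -0.0579] turn deg [45.4  0.1  0.1]
{"dp":[0.061, -0.383, 0.074],"angular":[0.063, 0.0, 0.0],"gripper":85},
{"dp":[0.061, -0.374, 0.111],"angular":[0.063, 0.0, 0.0],"gripper":85},
{"dp":[0.061, -0.361, 0.148],"angular":[0.063, 0.0, 0.0],"gripper":85},
{"dp":[0.061, -0.345, 0.183],"angular":[0.063, 0.0, 0.0],"gripper":85},
{"dp":[0.061, -0.325, 0.216],"angular":[0.063, 0.0, 0.0],"gripper":85},
{"dp":[0.061, -0.302, 0.247],"angular":[0.063, 0.0, 0.0],"gripper":85},
{"dp":[0.061, -0.276, 0.276],"angular":[0.063, 0.0, 0.0],"gripper":85},
{"dp":[0.06, -0.248, 0.301],"angular":[0.063, 0.0, 0.0],"gripper":85},
```

Tracking is good.

>>> arm_command:
  series:
    - {"dp":[0.06,-0.38,0.07],"angular":[0.063,0,0],"gripper":85}
    - {"dp":[0.06,-0.37,0.11],"angular":[0.063,0,0],"gripper":85}
    - {"dp":[0.06,-0.36,0.15],"angular":[0.063,0,0],"gripper":85}
    - {"dp":[0.06,-0.35,0.18],"angular":[0.063,0,0],"gripper":85}
    - {"dp":[0.06,-0.33,0.22],"angular":[0.063,0,0],"gripper":85}
    - {"dp":[0.06,-0.3,0.25],"angular":[0.063,0,0],"gripper":85}
    - {"dp":[0.06,-0.28,0.28],"angular":[0.063,0,0],"gripper":85}
    - {"dp":[0.06,-0.25,0.3],"angular":[0.063,0,0],"gripper":85}

```text
clock: 2.1
position: [0.543, -0.209, 0.137]
ee_rot: [0.682, 0.187, 0.682, -0.187]
contact_force: [0.0, 0.3, -0.0]
width: 0.0851
```

```bash
python3 -c "
from h import *
plan([.545,-.193,.010],down(-.504),7,85)
for n in ('side','top'): cv2.imwrite(f'pics/{n}1.png',cam(n)['image'])
a=cv2.imread('pics/side1.png')[150:290,240:400];b=cv2.imread('pics/top1.png')[180:300,340:480]
cv2.imwrite('pics/c2.png',np.hstack([cv2.resize(a,(400,350)),cv2.resize(b,(400,350))]))
"
```

```text
t 2.1 pos [ 0.543 -0.209  0.137] 
R [[-0.001, 0.509, 0.86], [0.001, 0.86, -0.509], [-1.0, 0.0, -0.001]] 
F [ 0.   0.3 -0. ] w 0.0851 q [-0.487  0.353  1.636  0.     1.154  0.048]
d world [ 0.002  0.016 -0.127] turn deg [-1.8 -0.1 -0. ]
{"dp":[0.151, 0.018, -0.007],"angular":[-0.003, -0.0, -0.0],"gripper":85},
{"dp":[0.151, 0.018, -0.007],"angular":[-0.003, -0.0, -0.0],"gripper":85},
{"dp":[0.151, 0.018, -0.007],"angular":[-0.003, -0.0, -0.0],"gripper":85},
{"dp":[0.151, 0.018, -0.007],"angular":[-0.003, -0.0, -0.0],"gripper":85},
{"dp":[0.151, 0.018, -0.007],"angular":[-0.003, -0.0, -0.0],"gripper":85},
{"dp":[0.151, 0.018, -0.007],"angular":[-0.003, -0.0, -0.0],"gripper":85},
{"dp":[0.151, 0.018, -0.007],"angular":[-0.003, -0.0, -0.0],"gripper":85},
```

View pics/c2.png

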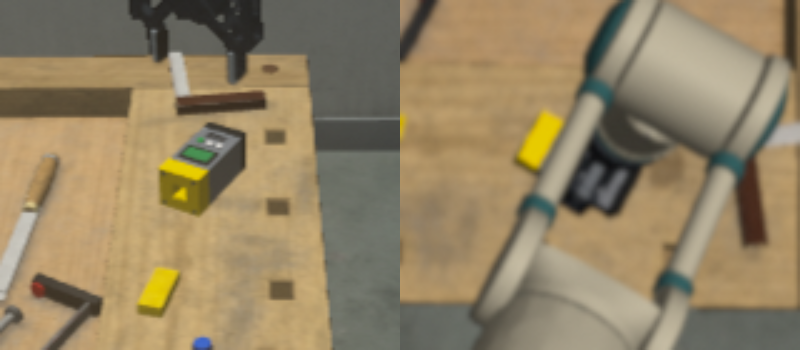

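The side view shows the open fingers above the box, one on each side of its width, and the controller where it was. I'll descend and grip.

>>> arm_command:
  series:
    - {"dp":[0.05,0.06,-0.02],"angular":[-0.02,0,0],"gripper":85}
    - {"dp":[0.17,0.06,-0.02],"angular":[0,0,0],"gripper":85}
    - {"dp":[0.2,0.0,0],"angular":[0,0,0],"gripper":85}
    - {"dp":[0.25,0,0],"angular":[0,0,0],"gripper":85}
    - {"dp":[0.25,0,0],"angular":[0,0,0],"gripper":85}
    - {"dp":[0.1,0,0],"angular":[0,0,0],"gripper":85}
    - {"dp":[0,0,0],"angular":[0,0,0],"gripper":40}
    - {"dp":[0,0,0],"angular":[0,0,0],"gripper":40}

```text
clock: 3.2
position: [0.5466, -0.1875, 0.0115]
ee_rot: [0.687, 0.171, 0.685, -0.17]
contact_force: [5.0, -2.2, 3.8]
width: 0.0511
```

```bash
python3 -c "
from h import *
st()"
```

```text
t 3.2 pos [ 0.5466 -0.1875  0.0115] 
R [[0.003, 0.468, 0.884], [-0.0, 0.884, -0.468], [-1.0, 0.001, 0.002]] 
F [ 5.  -2.2  3.8] w 0.0511 q [-4.510e-01  4.810e-01  1.795e+00  1.000e-03  8.630e-01  3.500e-02]
```

>>> arm_command:
  series:
    - {"dp":[0,0,0],"angular":[0,0,0],"gripper":40}
    - {"dp":[-0.2,0,0],"angular":[0,0,0],"gripper":40}
    - {"dp":[-0.35,0,0],"angular":[0,0,0],"gripper":40}
    - {"dp":[-0.4,0.0,0],"angular":[0,0,0],"gripper":40}
    - {"dp":[-0.3,0.0,0],"angular":[0,0,0.05],"gripper":40}
    - {"dp":[0,0,0],"angular":[0,0,0.09],"gripper":40}
    - {"dp":[0,0,0],"angular":[0,0,0.1],"gripper":40}
    - {"dp":[0,0,0],"angular":[0,0,0.1],"gripper":40}

```text
clock: 4.2
position: [0.5415, -0.1815, 0.1661]
ee_rot: [0.705, 0.349, 0.618, 0.025]
contact_force: [0.5, 0.4, -6.8]
width: 0.0488
```

```bash
python3 -c "
from h import *
plan([.516,-.119,.14],standm(1.084),8,40)"
```

```text
t 4.2 pos [ 0.5415 -0.1815  0.1661] 
R [[0.236, 0.395, 0.888], [0.466, 0.756, -0.46], [-0.853, 0.522, -0.006]] 
F [ 0.5  0.4 -6.8] w 0.0488 q [-0.778  0.366  1.684  0.54   1.315 -0.497]
d world [-0.0255  0.0625 -0.0261] turn deg [-0.1 -0.6 58.5]
{"dp":[0.047, 0.024, -0.053],"angular":[-0.0, -0.001, 0.081],"gripper":40},
{"dp":[0.05, 0.018, -0.053],"angular":[-0.0, -0.001, 0.081],"gripper":40},
{"dp":[0.052, 0.012, -0.054],"angular":[-0.0, -0.001, 0.081],"gripper":40},
{"dp":[0.053, 0.005, -0.054],"angular":[-0.0, -0.001, 0.081],"gripper":40},
{"dp":[0.053, -0.002, -0.054],"angular":[-0.0, -0.001, 0.081],"gripper":40},
{"dp":[0.052, -0.008, -0.054],"angular":[-0.0, -0.001, 0.081],"gripper":40},
{"dp":[0.051, -0.015, -0.054],"angular":[-0.0, -0.001, 0.081],"gripper":40},
{"dp":[0.048, -0.021, -0.054],"angular":[-0.0, -0.001, 0.081],"gripper":40},
```

>>> arm_command:
  series:
    - {"dp":[0.03,0.05,-0.053],"angular":[0,0,0.085],"gripper":40}
    - {"dp":[0.04,0.04,-0.053],"angular":[0,0,0.085],"gripper":40}
    - {"dp":[0.05,0.03,-0.054],"angular":[0,0,0.085],"gripper":40}
    - {"dp":[0.053,0.02,-0.054],"angular":[0,0,0.085],"gripper":40}
    - {"dp":[0.053,0,-0.054],"angular":[0,0,0.085],"gripper":40}
    - {"dp":[0.052,0,-0.054],"angular":[0,0,0.085],"gripper":40}
    - {"dp":[0.05,0,-0.054],"angular":[0,0,0.085],"gripper":40}
    - {"dp":[0.05,0,-0.054],"angular":[0,0,0.085],"gripper":40}

```text
clock: 5.2
position: [0.5143, -0.12, 0.1463]
ee_rot: [0.598, 0.612, 0.352, 0.379]
contact_force: [-0.1, 0.7, -4.8]
width: 0.0491
```

```bash
python3 -c "
from h import *
plan([.516,-.119,.09],standm(1.084),6,40)
for n in ('side','top'): cv2.imwrite(f'pics/{n}2.png',cam(n)['image'])
a=cv2.imread('pics/side2.png')[60:300,200:480];b=cv2.imread('pics/top2.png')[180:420,260:540]
cv2.imwrite('pics/c3.png',np.hstack([cv2.resize(a,(400,343)),cv2.resize(b,(400,343))]))
"
```

```text
t 5.2 pos [ 0.5143 -0.12    0.1463] 
R [[0.464, -0.022, 0.885], [0.885, -0.036, -0.465], [0.042, 0.999, 0.003]] 
F [-0.1  0.7 -4.8] w 0.0491 q [-1.032  0.858  1.951  1.059  1.783 -1.285]
d world [ 0.0017  0.001  -0.0563] turn deg [ 0.2 -0.2 -2.4]
{"dp":[-0.001, -0.078, 0.001],"angular":[0.0, -0.0, -0.004],"gripper":40},
{"dp":[-0.0, -0.078, 0.001],"angular":[0.0, -0.0, -0.004],"gripper":40},
{"dp":[0.0, -0.078, 0.001],"angular":[0.0, -0.0, -0.004],"gripper":40},
{"dp":[0.001, -0.078, 0.001],"angular":[0.0, -0.0, -0.004],"gripper":40},
{"dp":[0.001, -0.078, 0.001],"angular":[0.0, -0.0, -0.004],"gripper":40},
{"dp":[0.002, -0.078, 0.001],"angular":[0.0, -0.0, -0.004],"gripper":40},
```

View pics/c3.png

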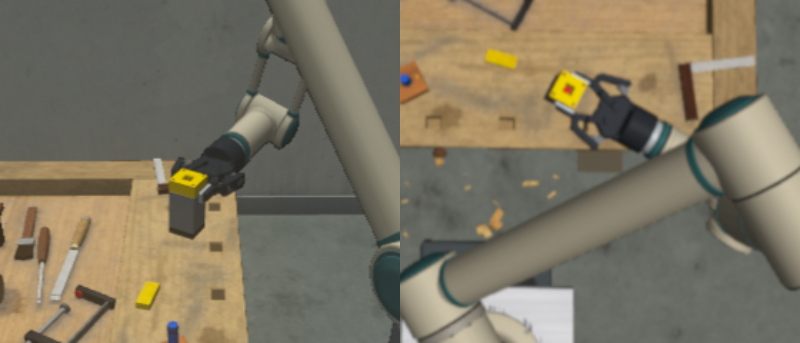

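The controller hangs upright in the grip, with its yellow top up at side-crop (188,182) and top-crop (570,90). The spot below it is free, and the square and cork are clear. I'll lower it.

>>> arm_command:
  series:
    - {"dp":[0,-0.1,0],"angular":[0,0,-0.014],"gripper":40}
    - {"dp":[0,-0.11,0],"angular":[0,0,-0.013],"gripper":40}
    - {"dp":[0,-0.11,0],"angular":[0,0,0],"gripper":40}
    - {"dp":[0,-0.1,0],"angular":[0,0,0],"gripper":40}
    - {"dp":[0,-0.08,0],"angular":[0,0,0],"gripper":40}
    - {"dp":[0,-0.04,0],"angular":[0,0,0],"gripper":40}
    - {"dp":[0,0,0],"angular":[0,0,0],"gripper":40}
    - {"dp":[0,0,0],"angular":[0,0,0],"gripper":40}

```text
clock: 6.3
position: [0.5153, -0.1214, 0.0788]
ee_rot: [0.608, 0.602, 0.367, 0.364]
contact_force: [-0.7, -0.8, -2.7]
width: 0.049
```

```bash
cat > top.py <<'E'
from h import *
# centre and height of the controller's yellow top from the top camera, and the red button
d=cam('top'); s=st(); im=d['image'];hsv=cv2.cvtColor(im,cv2.COLOR_BGR2HSV)
h,sa,v=[hsv[...,i] for i in range(3)]
m=((h>20)&(h<34)&(sa>150)&(v>90)).astype(np.uint8)*255; m[:,:345]=0;m[:200]=0;m[280:]=0;m[:,460:]=0
m=cv2.morphologyEx(m,cv2.MORPH_CLOSE,np.ones((7,7)))
c=max(cv2.findContours(m,0,2)[0],key=cv2.contourArea)
mm=np.zeros_like(m);cv2.drawContours(mm,[c],-1,255,-1);vv,uu=np.nonzero(cv2.erode(mm,np.ones((3,3))))
P=world(d,uu,vv);z=np.median(P[:,2]);print('top z',z.round(4),'n',len(uu),P[:,:2].mean(0).round(4))
A=np.c_[P[:,:2]-P[:,:2].mean(0),np.ones(len(P))];g=np.abs(P[:,2]-z)<.01
print('plane slope',np.linalg.lstsq(A[g],P[g,2],rcond=None)[0].round(3))
pts=world(d,c[:,0,0]+0.,c[:,0,1]+0.,.108)[:,:2];print(cv2.minAreaRect((pts*1000).astype(np.float32)))
r=((h<8)|(h>172))&(sa>150)&(mm>0);v2,u2=np.nonzero(r)
if len(u2): print('red',len(u2),u2.mean(),v2.mean(),world(d,u2.mean(),v2.mean(),.092))
E
python3 top.py
```

```text
t 6.35 pos [ 0.5153 -0.1213  0.0788] 
R [[0.464, -0.0, 0.886], [0.886, 0.009, -0.464], [-0.008, 1.0, 0.004]] 
F [-0.9 -0.8 -3.7] w 0.0488 q [-1.032  0.947  1.94   1.034  1.695 -1.357]
top z 0.1098 n 283 [ 0.5082 -0.1297]
plane slope [-0.002 -0.023  0.11 ]
((509.31396484375, -132.33935546875), (50.140777587890625, 54.109134674072266), 64.1064224243164)
red 11 375.45454545454544 243.63636363636363 [[ 0.51068537 -0.13327569  0.092     ]]
```

>>> arm_command:
  series:
    - {"dp":[0,-0.02,0],"angular":[0,0,0],"gripper":40}
    - {"dp":[0,-0.015,0],"angular":[0,0,0],"gripper":40}
    - {"dp":[0,0,0],"angular":[0,0,0],"gripper":40}
    - {"dp":[0,0,0],"angular":[0,0,0],"gripper":40}
    - {"dp":[0,0,0],"angular":[0,0,0],"gripper":40}
    - {"dp":[0,0,0],"angular":[0,0,0],"gripper":40}
    - {"dp":[0,0,0],"angular":[0,0,0],"gripper":40}
    - {"dp":[0,0,0],"angular":[0,0,0],"gripper":40}

```text
clock: 7.35
position: [0.515, -0.1218, 0.0788]
ee_rot: [0.607, 0.603, 0.365, 0.367]
contact_force: [-1.4, -2.2, -1.9]
width: 0.0494
```

```bash
python3 top.py
```

```text
t 7.4 pos [ 0.5149 -0.1218  0.0788] 
R [[0.465, -0.006, 0.886], [0.886, 0.002, -0.465], [0.001, 1.0, 0.006]] 
F [-1.4 -2.4 -1.1] w 0.0491 q [-1.034  0.953  1.939  1.034  1.701 -1.363]
top z 0.1099 n 285 [ 0.5088 -0.1311]
plane slope [ 0.01  -0.009  0.11 ]
((508.3329162597656, -131.6435546875), (50.52867889404297, 54.27537536621094), 60.77482604980469)
red 11 375.72727272727275 243.8181818181818 [[ 0.51022661 -0.13398289  0.092     ]]
```

It's seated, since the load is coming off the wrist. I'll release and back off.

>>> arm_command:
  series:
    - {"dp":[0,0,0],"angular":[0,0,0],"gripper":60}
    - {"dp":[0,0,0],"angular":[0,0,0],"gripper":85}
    - {"dp":[0,0,0],"angular":[0,0,0],"gripper":85}
    - {"dp":[0,0,0],"angular":[0,0,0],"gripper":85}
    - {"dp":[-0.1,0,0],"angular":[0,0,0],"gripper":85}
    - {"dp":[-0.25,0,0],"angular":[0,0,0],"gripper":85}
    - {"dp":[-0.35,0.05,0],"angular":[0,0,0],"gripper":85}
    - {"dp":[-0.35,0.1,0],"angular":[0,0,0],"gripper":85}

```text
clock: 8.4
position: [0.4542, -0.2341, 0.0977]
ee_rot: [0.604, 0.605, 0.365, 0.369]
contact_force: [0.2, 0.1, -0.7]
width: 0.0849
```

```bash
python3 top.py; python3 -c "
from h import *
for n in ('side','top'): cv2.imwrite(f'pics/{n}3.png',cam(n)['image'])
a=cv2.imread('pics/side3.png')[60:340,200:480];b=cv2.imread('pics/top3.png')[160:440,260:540]
cv2.imwrite('pics/c4.png',np.hstack([cv2.resize(a,(400,400)),cv2.resize(b,(400,400))]))
"
```

```text
t 8.45 pos [ 0.4533 -0.2393  0.0986] 
R [[0.464, -0.008, 0.886], [0.886, 0.001, -0.464], [0.003, 1.0, 0.008]] 
F [-0.8 -2.9  1.4] w 0.0849 q [-1.213  0.943  1.779  0.886  1.849 -1.257]
top z 0.1091 n 315 [ 0.5095 -0.1323]
plane slope [ 0.004 -0.012  0.11 ]
((509.87933349609375, -132.652099609375), (50.17033386230469, 54.38902282714844), 62.11704635620117)
red 12 376.25 243.33333333333334 [[ 0.5115056  -0.13532394  0.092     ]]
```

View pics/c4.png

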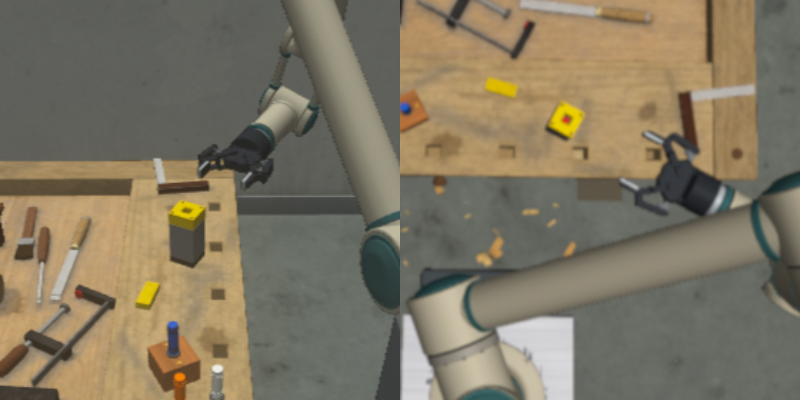

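The controller stands free at about (0.510,-0.132) with its top level at z≈0.108. The red button shows in the opening at top-crop (566,120), and the square, cork and look-alikes are untouched. Now I'll raise the tool, turn it down and go to the pin.

```bash
python3 -c "
from h import *
plan([.45,-.20,.26],down(-.482),9,85)"
```

```text
t 8.55 pos [ 0.4546 -0.2354  0.0977] 
R [[0.463, -0.007, 0.886], [0.886, -0.001, -0.463], [0.004, 1.0, 0.006]] 
F [-0.4  1.1  0.4] w 0.0847 q [-1.209  0.944  1.785  0.888  1.844 -1.26 ]
d world [-0.0046  0.0354  0.1623] turn deg [  0.3   0.2 -90.2]
{"dp":[0.028, 0.15, -0.018],"angular":[0.0, 0.0, -0.111],"gripper":85},
{"dp":[0.001, 0.153, -0.018],"angular":[0.0, 0.0, -0.111],"gripper":85},
{"dp":[-0.026, 0.151, -0.018],"angular":[0.0, 0.0, -0.111],"gripper":85},
{"dp":[-0.051, 0.144, -0.018],"angular":[0.0, 0.0, -0.111],"gripper":85},
{"dp":[-0.076, 0.133, -0.018],"angular":[0.0, 0.0, -0.111],"gripper":85},
{"dp":[-0.098, 0.118, -0.019],"angular":[0.0, 0.0, -0.111],"gripper":85},
{"dp":[-0.117, 0.099, -0.019],"angular":[0.0, 0.0, -0.111],"gripper":85},
{"dp":[-0.132, 0.077, -0.019],"angular":[0.0, 0.0, -0.111],"gripper":85},
{"dp":[-0.143, 0.053, -0.019],"angular":[0.0, 0.0, -0.111],"gripper":85},
```

>>> arm_command:
  series:
    - {"dp":[0,0.2,0],"angular":[0,0,-0.11],"gripper":85}
    - {"dp":[-0.02,0.2,0],"angular":[0,0,-0.11],"gripper":85}
    - {"dp":[-0.03,0.2,0],"angular":[0,0,-0.11],"gripper":85}
    - {"dp":[-0.06,0.15,-0.02],"angular":[0,0,-0.11],"gripper":60}
    - {"dp":[-0.08,0.13,-0.02],"angular":[0,0,-0.11],"gripper":50}
    - {"dp":[-0.1,0.15,-0.02],"angular":[0,0,-0.11],"gripper":50}
    - {"dp":[-0.12,0.2,-0.02],"angular":[0,0,-0.11],"gripper":50}
    - {"dp":[-0.13,0.2,-0.02],"angular":[0,0,-0.11],"gripper":50}

```text
clock: 9.55
position: [0.4646, -0.1852, 0.2689]
ee_rot: [0.692, 0.23, 0.675, -0.114]
contact_force: [0.1, -0.5, -0.9]
width: 0.0503
```

```bash
python3 -c "
from h import *
plan([.527,.1565,.17],down(0),8,50)"
```

```text
t 9.55 pos [ 0.4646 -0.1852  0.2689] 
R [[0.063, 0.467, 0.882], [0.153, 0.869, -0.471], [-0.986, 0.164, -0.016]] 
F [ 0.1 -0.5 -0.9] w 0.0503 q [-0.638  0.149  1.593  0.162  1.442 -0.17 ]
d world [ 0.0624  0.3417 -0.0989] turn deg [-28.1   1.4  -9.5]
{"dp":[0.16, 0.323, -0.109],"angular":[-0.039, 0.002, -0.013],"gripper":50},
{"dp":[0.154, 0.332, -0.088],"angular":[-0.039, 0.002, -0.013],"gripper":50},
{"dp":[0.147, 0.34, -0.067],"angular":[-0.039, 0.002, -0.013],"gripper":50},
{"dp":[0.14, 0.346, -0.045],"angular":[-0.039, 0.002, -0.013],"gripper":50},
{"dp":[0.133, 0.351, -0.024],"angular":[-0.039, 0.002, -0.013],"gripper":50},
{"dp":[0.126, 0.355, -0.002],"angular":[-0.039, 0.002, -0.013],"gripper":50},
{"dp":[0.118, 0.357, 0.021],"angular":[-0.039, 0.002, -0.013],"gripper":50},
{"dp":[0.111, 0.357, 0.043],"angular":[-0.039, 0.002, -0.013],"gripper":50},
```

>>> arm_command:
  series:
    - {"dp":[0.06,0.32,-0.11],"angular":[-0.04,0,-0.03],"gripper":50}
    - {"dp":[0.07,0.33,-0.09],"angular":[-0.04,0,-0.03],"gripper":50}
    - {"dp":[0.07,0.34,-0.07],"angular":[-0.04,0,-0.02],"gripper":50}
    - {"dp":[0.08,0.35,-0.05],"angular":[-0.04,0,-0.01],"gripper":50}
    - {"dp":[0.08,0.36,-0.02],"angular":[-0.04,0,-0.01],"gripper":50}
    - {"dp":[0.09,0.36,0],"angular":[-0.04,0,0],"gripper":50}
    - {"dp":[0.1,0.36,0.02],"angular":[-0.04,0,0],"gripper":50}
    - {"dp":[0.1,0.36,0.04],"angular":[-0.04,0,0],"gripper":50}

```text
clock: 10.55
position: [0.5116, 0.169, 0.2042]
ee_rot: [0.707, -0.015, 0.707, 0.014]
contact_force: [0.3, -0.3, 0.0]
width: 0.0495
```

```bash
python3 -c "
from h import *
plan([.527,.1565,.17],down(0),4,50)"
```

```text
t 10.55 pos [0.5116 0.169  0.2042] 
R [[0.0, -0.041, 0.999], [-0.002, 0.999, 0.041], [-1.0, -0.002, 0.0]] 
F [ 0.3 -0.3  0. ] w 0.0495 q [ 0.191  0.239  1.626 -0.002  1.277  0.151]
d world [ 0.0154 -0.0125 -0.0342] turn deg [2.3 0.  0.1]
{"dp":[0.071, -0.027, 0.031],"angular":[0.006, 0.0, 0.0],"gripper":50},
{"dp":[0.071, -0.027, 0.031],"angular":[0.006, 0.0, 0.0],"gripper":50},
{"dp":[0.071, -0.027, 0.031],"angular":[0.006, 0.0, 0.0],"gripper":50},
{"dp":[0.071, -0.026, 0.032],"angular":[0.006, 0.0, 0.0],"gripper":50},
```

>>> arm_command:
  series:
    - {"dp":[0,-0.05,0.06],"angular":[0.01,0,0],"gripper":50}
    - {"dp":[0.1,-0.05,0.06],"angular":[0.01,0,0],"gripper":50}
    - {"dp":[0.2,0,0],"angular":[0,0,0],"gripper":50}
    - {"dp":[0.2,0,0],"angular":[0,0,0],"gripper":50}
    - {"dp":[0.1,0,0],"angular":[0,0,0],"gripper":50}
    - {"dp":[0,0,0],"angular":[0,0,0],"gripper":50}
    - {"dp":[0,0,0],"angular":[0,0,0],"gripper":50}
    - {"dp":[0,0,0],"angular":[0,0,0],"gripper":50}

```text
clock: 11.55
position: [0.5239, 0.1538, 0.1268]
ee_rot: [0.705, -0.004, 0.709, 0.001]
contact_force: [-0.3, 0.9, 0.1]
width: 0.0498
```

```bash
python3 -c "
from h import *
plan([.527,.1565,.055],down(0),6,50)
for n in ('side','top'): cv2.imwrite(f'pics/{n}4.png',cam(n)['image'])
a=cv2.imread('pics/side4.png')[210:370,240:400];b=cv2.imread('pics/top4.png')[170:290,200:320]
cv2.imwrite('pics/c5.png',np.hstack([cv2.resize(a,(400,400)),cv2.resize(b,(400,400))]))
"
```

```text
t 11.55 pos [0.5239 0.1538 0.1268] 
R [[-0.006, -0.006, 1.0], [-0.004, 1.0, 0.006], [-1.0, -0.004, -0.006]] 
F [-0.3  0.9  0.1] w 0.0498 q [ 0.16   0.316  1.723 -0.004  1.109  0.156]
d world [ 0.0031  0.0027 -0.0718] turn deg [ 0.3 -0.4  0.2]
{"dp":[0.1, 0.004, 0.005],"angular":[0.001, -0.001, 0.0],"gripper":50},
{"dp":[0.1, 0.004, 0.005],"angular":[0.001, -0.001, 0.0],"gripper":50},
{"dp":[0.1, 0.004, 0.005],"angular":[0.001, -0.001, 0.0],"gripper":50},
{"dp":[0.1, 0.004, 0.005],"angular":[0.001, -0.001, 0.0],"gripper":50},
{"dp":[0.1, 0.004, 0.004],"angular":[0.001, -0.001, 0.0],"gripper":50},
{"dp":[0.1, 0.004, 0.004],"angular":[0.001, -0.001, 0.0],"gripper":50},
```

View pics/c5.png

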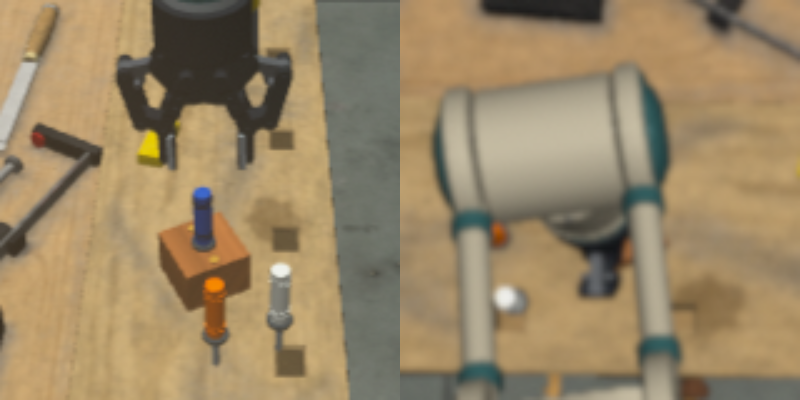

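>>> arm_command:
  series:
    - {"dp":[0.05,0.02,0.03],"angular":[0,0,0],"gripper":50}
    - {"dp":[0.15,0,0],"angular":[0,0,0],"gripper":50}
    - {"dp":[0.2,0,0],"angular":[0,0,0],"gripper":50}
    - {"dp":[0.15,0,0],"angular":[0,0,0],"gripper":50}
    - {"dp":[0.05,0,0],"angular":[0,0,0],"gripper":50}
    - {"dp":[0,0,0],"angular":[0,0,0],"gripper":50}
    - {"dp":[0,0,0],"angular":[0,0,0],"gripper":50}
    - {"dp":[0,0,0],"angular":[0,0,0],"gripper":50}
  grip_force: 60

```text
clock: 12.65
position: [0.531, 0.1582, 0.0548]
ee_rot: [0.708, -0.004, 0.707, 0.002]
contact_force: [0.4, 0.3, 0.1]
width: 0.0501
```

```bash
python3 -c "
from h import *
plan([.527,.1565,.055],down(0),1,50)"
```

```text
t 12.65 pos [0.531  0.1582 0.0548] 
R [[0.002, -0.008, 1.0], [-0.003, 1.0, 0.008], [-1.0, -0.003, 0.001]] 
F [0.4 0.3 0.1] w 0.0501 q [ 0.166  0.4    1.802 -0.004  0.938  0.16 ]
d world [-0.004  -0.0017  0.0002] turn deg [0.4 0.1 0.2]
{"dp":[-0.002, -0.014, -0.034],"angular":[0.005, 0.001, 0.002],"gripper":50},
```

>>> arm_command:
  series:
    - {"dp":[0,-0.01,-0.03],"angular":[0,0,0],"gripper":50}
    - {"dp":[0,0,0],"angular":[0,0,0],"gripper":30}
    - {"dp":[0,0,0],"angular":[0,0,0],"gripper":5}
    - {"dp":[0,0,0],"angular":[0,0,0],"gripper":5}
    - {"dp":[0,0,0],"angular":[0,0,0],"gripper":5}
    - {"dp":[0,0,0],"angular":[0,0,0],"gripper":5}
    - {"dp":[0,0,0],"angular":[0,0,0],"gripper":5}
    - {"dp":[0,0,0],"angular":[0,0,0],"gripper":5}

```text
clock: 13.65
position: [0.5278, 0.1569, 0.0559]
ee_rot: [0.708, -0.003, 0.706, 0.002]
contact_force: [-0.3, -0.3, -0.3]
width: 0.0147
```

```bash
python3 -c "
from h import *
st()"
```

```text
t 13.65 pos [0.5278 0.1569 0.0559] 
R [[0.004, -0.007, 1.0], [-0.002, 1.0, 0.007], [-1.0, -0.002, 0.004]] 
F [-0.3 -0.3 -0.3] w 0.0147 q [ 0.165  0.394  1.81  -0.004  0.934  0.159]
```

The opening reads 14.7 mm on the 16 mm handle, so the pin is held. I'll lift straight up.

>>> arm_command:
  series:
    - {"dp":[-0.08,0,0],"angular":[0,0,0],"gripper":5}
    - {"dp":[-0.12,0,0],"angular":[0,0,0],"gripper":5}
    - {"dp":[-0.15,0,0],"angular":[0,0,0],"gripper":5}
    - {"dp":[-0.2,0,0],"angular":[0,0,0],"gripper":5}
    - {"dp":[-0.25,0,0],"angular":[0,0,0],"gripper":5}
    - {"dp":[-0.25,0,0],"angular":[0,0,0],"gripper":5}
    - {"dp":[-0.2,0,0],"angular":[0,0,0],"gripper":5}
    - {"dp":[0,0,0],"angular":[0,0,0],"gripper":5}

```text
clock: 14.65
position: [0.5277, 0.1574, 0.2175]
ee_rot: [0.71, -0.003, 0.704, 0.002]
contact_force: [0.5, -0.3, -0.3]
width: 0.0144
```

```bash
python3 -c "
from h import *
plan([.511,-.133,.205],down(-.5),8,5)
for n in ('side',): cv2.imwrite(f'pics/{n}5.png',cam(n)['image'])
"; python3 top.py
python3 - <<'E'
import cv2; a=cv2.imread('pics/side5.png')[150:390,220:460]; cv2.imwrite('pics/c6.png',cv2.resize(a,(600,600)))
E
```

```text
t 14.65 pos [0.5277 0.1574 0.2175] 
R [[0.01, -0.008, 1.0], [-0.001, 1.0, 0.008], [-1.0, -0.001, 0.01]] 
F [ 0.5 -0.3 -0.3] w 0.0144 q [ 0.165  0.243  1.586 -0.003  1.303  0.159]
d world [-0.0167 -0.2904 -0.0125] turn deg [29.1  0.6 -0.1]
{"dp":[0.013, -0.302, -0.02],"angular":[0.04, 0.001, -0.0],"gripper":5},
{"dp":[0.013, -0.303, -0.001],"angular":[0.04, 0.001, -0.0],"gripper":5},
{"dp":[0.013, -0.302, 0.019],"angular":[0.04, 0.001, -0.0],"gripper":5},
{"dp":[0.013, -0.301, 0.038],"angular":[0.04, 0.001, -0.0],"gripper":5},
{"dp":[0.013, -0.298, 0.057],"angular":[0.04, 0.001, -0.0],"gripper":5},
{"dp":[0.013, -0.293, 0.076],"angular":[0.04, 0.001, -0.0],"gripper":5},
{"dp":[0.013, -0.288, 0.094],"angular":[0.04, 0.001, -0.0],"gripper":5},
{"dp":[0.013, -0.281, 0.112],"angular":[0.04, 0.001, -0.0],"gripper":5},
t 14.75 pos [0.5262 0.1571 0.2149] 
R [[0.005, -0.008, 1.0], [-0.002, 1.0, 0.008], [-1.0, -0.002, 0.005]] 
F [ 0.7  0.9 -1.5] w 0.0142 q [ 0.165  0.245  1.59  -0.003  1.302  0.159]
top z 0.1095 n 316 [ 0.51   -0.1328]
plane slope [0.001 0.023 0.11 ]
((509.8808288574219, -132.86769104003906), (50.53520584106445, 54.441307067871094), 61.757450103759766)
red 12 376.25 243.33333333333334 [[ 0.5115056  -0.13532394  0.092     ]]
```

View pics/c6.png

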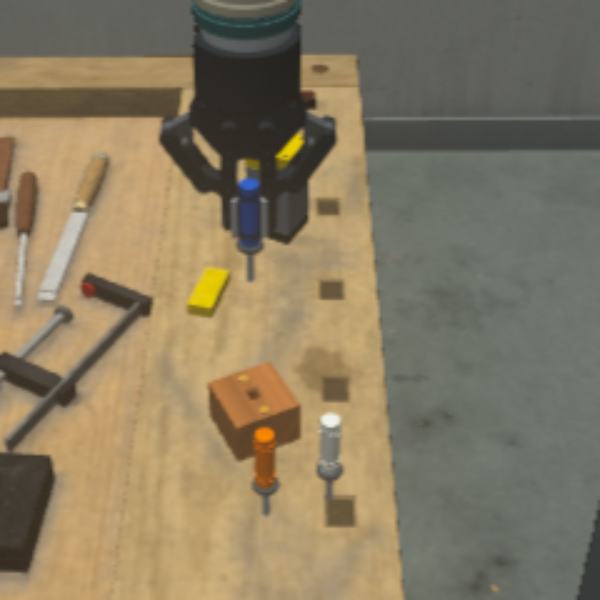

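The pin is free of its rest and straight in the jaws, with the flange at crop (250,248), the tip at (250,280) and the rest empty. The opening is at about (0.510,-0.133). I'll move over it.

>>> arm_command:
  series:
    - {"dp":[0,-0.3,-0.02],"angular":[0.04,0,0],"gripper":5}
    - {"dp":[0,-0.3,0],"angular":[0.04,0,0],"gripper":5}
    - {"dp":[0,-0.3,0.02],"angular":[0.04,0,0],"gripper":5}
    - {"dp":[0,-0.3,0.04],"angular":[0.04,0,0],"gripper":5}
    - {"dp":[0,-0.3,0.06],"angular":[0.04,0,0],"gripper":5}
    - {"dp":[0.0,-0.29,0.08],"angular":[0.04,0,0],"gripper":5}
    - {"dp":[0.0,-0.28,0.1],"angular":[0.04,0,0],"gripper":5}
    - {"dp":[0,0,0],"angular":[0,0,0],"gripper":5}

```text
clock: 15.75
position: [0.5054, -0.1015, 0.2028]
ee_rot: [0.683, 0.155, 0.696, -0.157]
contact_force: [-0.1, 0.7, -0.7]
width: 0.0146
```

```bash
python3 -c "
from h import *
plan([.510,-.133,.172],down(-.5),4,5)"
```

```text
t 15.75 pos [ 0.5054 -0.1015  0.2028] 
R [[-0.019, 0.43, 0.903], [0.001, 0.903, -0.43], [-1.0, -0.007, -0.018]] 
F [-0.1  0.7 -0.7] w 0.0146 q [-0.33   0.215  1.662 -0.005  1.282  0.116]
d world [ 0.0046 -0.0315 -0.0308] turn deg [ 3.2 -1.   0.4]
{"dp":[0.064, -0.055, 0.038],"angular":[0.009, -0.003, 0.001],"gripper":5},
{"dp":[0.064, -0.054, 0.039],"angular":[0.009, -0.003, 0.001],"gripper":5},
{"dp":[0.064, -0.054, 0.039],"angular":[0.009, -0.003, 0.001],"gripper":5},
{"dp":[0.064, -0.053, 0.039],"angular":[0.009, -0.003, 0.001],"gripper":5},
```

>>> arm_command:
  series:
    - {"dp":[0.06,-0.055,0.04],"angular":[0.018,-0.006,0.002],"gripper":5}
    - {"dp":[0.06,-0.055,0.04],"angular":[0.018,-0.006,0.002],"gripper":5}
    - {"dp":[0.06,-0.055,0.04],"angular":[0,0,0],"gripper":5}
    - {"dp":[0.06,-0.055,0.04],"angular":[0,0,0],"gripper":5}
    - {"dp":[0,0,0],"angular":[0,0,0],"gripper":5}
    - {"dp":[0,0,0],"angular":[0,0,0],"gripper":5}
    - {"dp":[0,0,0],"angular":[0,0,0],"gripper":5}
    - {"dp":[0,0,0],"angular":[0,0,0],"gripper":5}

```text
clock: 16.75
position: [0.5092, -0.1327, 0.1699]
ee_rot: [0.684, 0.176, 0.686, -0.175]
contact_force: [-0.1, -0.0, -0.5]
width: 0.0142
```

```bash
python3 -c "
from h import *
plan([.510,-.133,.172],down(-.5),1,5)
d=cam('side');np.savez('side6.npz',**d)
cv2.imwrite('pics/c7.png',cv2.resize(d['image'][150:260,270:380],None,fx=5.4,fy=5.4,interpolation=2))
K=d['mtx']
s=get_state();M=rot(s).as_matrix()
for p in (s['position']+.048*M[:,0], np.array([.51,-.133,.108])):
    c=(d['view']@np.r_[p,1]); u=K[0,0]*c[0]/-c[2]+K[0,2];v=K[1,1]*-c[1]/-c[2]+K[1,2]; print(p.round(4),u,v,'crop',(u-270)*5.4,(v-150)*5.4)
"
```

```text
t 16.75 pos [ 0.5092 -0.1327  0.1699] 
R [[-0.002, 0.481, 0.877], [0.001, 0.877, -0.481], [-1.0, 0.0, -0.002]] 
F [-0.1 -0.  -0.5] w 0.0142 q [-3.880e-01  2.470e-01  1.706e+00  1.000e-03  1.191e+00  1.140e-01]
d world [ 0.0008 -0.0003  0.0021] turn deg [-0.1 -0.1 -0. ]
{"dp":[-0.017, 0.001, 0.007],"angular":[-0.001, -0.001, -0.0],"gripper":5},
[ 0.5091 -0.1326  0.1219] 331.00372306028675 201.75245334970882 crop 329.4201045255484 279.46324808842763
[ 0.51  -0.133  0.108] 330.70874432691215 206.29095095335973 crop 327.8272193653257 303.97113514814254
```

View pics/c7.png

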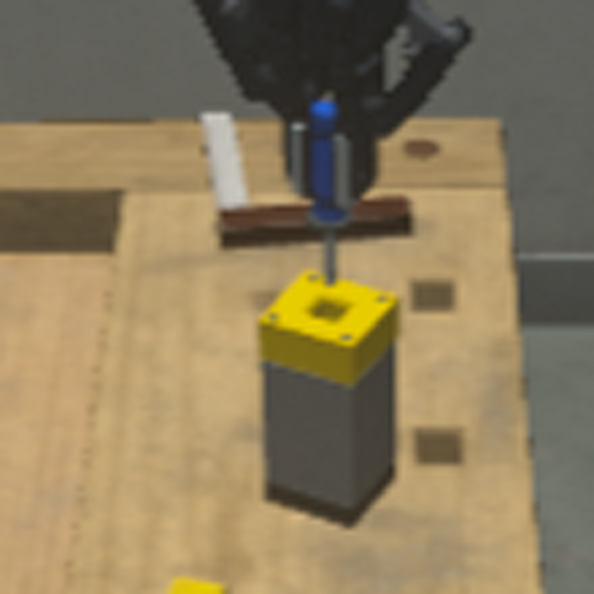

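The tip is at crop (331,283) and the opening's centre at (330,309), both shifted equally from prediction, so they line up to about 1 mm. I'll descend gently.

>>> arm_command:
  series:
    - {"dp":[0.03,0,0.007],"angular":[0,0,0],"gripper":5}
    - {"dp":[0.05,0,0],"angular":[0,0,0],"gripper":5}
    - {"dp":[0.05,0,0],"angular":[0,0,0],"gripper":5}
    - {"dp":[0.05,0,0],"angular":[0,0,0],"gripper":5}
    - {"dp":[0.02,0,0],"angular":[0,0,0],"gripper":5}
    - {"dp":[0,0,0],"angular":[0,0,0],"gripper":5}
    - {"dp":[0,0,0],"angular":[0,0,0],"gripper":5}
    - {"dp":[0,0,0],"angular":[0,0,0],"gripper":5}

```text
clock: 17.8
position: [0.5099, -0.1329, 0.1442]
ee_rot: [0.684, 0.176, 0.686, -0.175]
contact_force: [-0.2, -0.7, 0.7]
width: 0.0147
```

```bash
python3 -c "
from h import *
plan([.510,-.1325,.134],down(-.5),1,5)"
```

```text
t 17.8 pos [ 0.5099 -0.1329  0.1442] 
R [[-0.002, 0.48, 0.877], [0.001, 0.877, -0.48], [-1.0, 0.0, -0.002]] 
F [-0.2 -0.7  0.7] w 0.0147 q [-3.870e-01  2.710e-01  1.743e+00  1.000e-03  1.130e+00  1.130e-01]
d world [ 0.0001  0.0004 -0.0102] turn deg [-0.1 -0.1 -0. ]
{"dp":[0.085, 0.003, -0.0],"angular":[-0.001, -0.001, -0.0],"gripper":5},
```

>>> arm_command:
  series:
    - {"dp":[0.02,0,0],"angular":[0,0,0],"gripper":5}
    - {"dp":[0.02,0,0],"angular":[0,0,0],"gripper":5}
    - {"dp":[0.02,0,0],"angular":[0,0,0],"gripper":5}
    - {"dp":[0.02,0,0],"angular":[0,0,0],"gripper":5}
    - {"dp":[0.02,0,0],"angular":[0,0,0],"gripper":5}
    - {"dp":[0.02,0,0],"angular":[0,0,0],"gripper":5}
    - {"dp":[0.02,0,0],"angular":[0,0,0],"gripper":5}
    - {"dp":[0.02,0,0],"angular":[0,0,0],"gripper":5}

```text
clock: 18.8
position: [0.5105, -0.133, 0.1336]
ee_rot: [0.686, 0.175, 0.684, -0.175]
contact_force: [-5.6, 1.1, 16.7]
width: 0.0145
```

```bash
python3 -c "
from h import *
plan([.510,-.1325,.134],down(-.5),1,5)"
```

```text
t 18.8 pos [ 0.5105 -0.133   0.1336] 
R [[0.003, 0.48, 0.877], [-0.001, 0.877, -0.48], [-1.0, 0.001, 0.003]] 
F [-5.6  1.1 16.7] w 0.0145 q [-0.387  0.279  1.761  0.     1.099  0.113]
d world [-0.0005  0.0005  0.0004] turn deg [-0.   0.2 -0. ]
{"dp":[-0.003, 0.002, -0.006],"angular":[-0.0, 0.002, -0.001],"gripper":5},
```

Pressed fully, but with more force than needed. I'll ease to a lighter steady push and hold it for the two seconds.

>>> arm_command:
  series:
    - {"dp":[0.01,0,-0.003],"angular":[0,0,0],"gripper":5}
    - {"dp":[0.01,0,0],"angular":[0,0,0],"gripper":5}
    - {"dp":[0.01,0,0],"angular":[0,0,0],"gripper":5}
    - {"dp":[0.01,0,0],"angular":[0,0,0],"gripper":5}
    - {"dp":[0.01,0,0],"angular":[0,0,0],"gripper":5}
    - {"dp":[0.01,0,0],"angular":[0,0,0],"gripper":5}
    - {"dp":[0.01,0,0],"angular":[0,0,0],"gripper":5}
    - {"dp":[0.01,0,0],"angular":[0,0,0],"gripper":5}

```text
clock: 19.8
position: [0.51, -0.1328, 0.1337]
ee_rot: [0.688, 0.174, 0.682, -0.175]
contact_force: [-2.1, 1.3, 9.6]
width: 0.0149
```

```bash
python3 -c "
from h import *
plan([.510,-.1325,.134],down(-.5),1,5)
d=cam('side');np.savez('side7.npz',**d)
cv2.imwrite('pics/c8.png',cv2.resize(d['image'][150:260,270:380],None,fx=5.4,fy=5.4,interpolation=2))
"
```

```text
t 19.8 pos [ 0.51   -0.1328  0.1337] 
R [[0.008, 0.479, 0.878], [-0.004, 0.878, -0.479], [-1.0, 0.001, 0.009]] 
F [-2.1  1.3  9.6] w 0.0149 q [-0.387  0.275  1.766 -0.     1.091  0.113]
d world [-0.      0.0003  0.0003] turn deg [ 0.   0.5 -0. ]
{"dp":[-0.002, 0.002, -0.001],"angular":[0.0, 0.006, -0.0],"gripper":5},
```

View pics/c8.png

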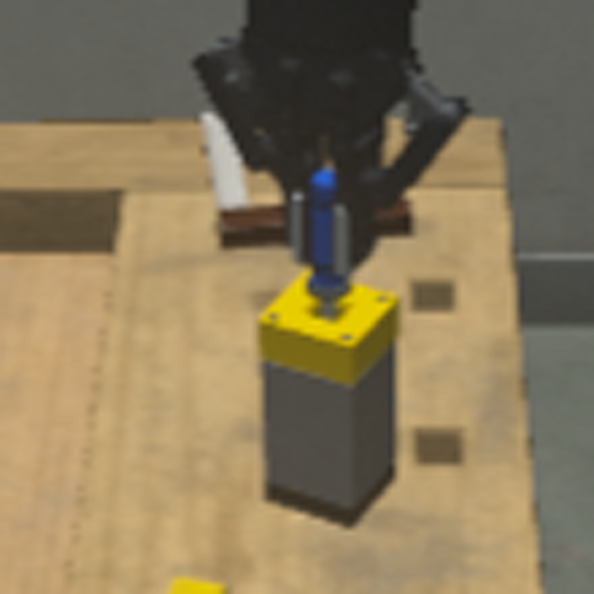

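The controller is upright, the pin is in the opening at crop (328,305), and the fingers are clear above the top. TCP z of 0.1337 puts the tip about 22 mm below the top face, so the button is fully down. I'll keep holding.

>>> arm_command:
  series:
    - {"dp":[0.01,0,0],"angular":[0,0.003,0],"gripper":5}
    - {"dp":[0.01,0,0],"angular":[0,0.001,0],"gripper":5}
    - {"dp":[0.01,0,0],"angular":[0,0.001,0],"gripper":5}
    - {"dp":[0.01,0,0],"angular":[0,0.001,0],"gripper":5}
    - {"dp":[0.01,0,0],"angular":[0,0.001,0],"gripper":5}
    - {"dp":[0.01,0,0],"angular":[0,0.001,0],"gripper":5}
    - {"dp":[0.01,0,0],"angular":[0,0.001,0],"gripper":5}
    - {"dp":[0.01,0,0],"angular":[0,0.001,0],"gripper":5}

```text
clock: 20.85
position: [0.5104, -0.133, 0.1337]
ee_rot: [0.685, 0.175, 0.685, -0.174]
contact_force: [-2.3, 0.2, 9.5]
width: 0.0144
```

>>> arm_command:
  series:
    - {"dp":[0.01,0,0],"angular":[0,0.001,0],"gripper":5}
    - {"dp":[0.01,0,0],"angular":[0,0.001,0],"gripper":5}
    - {"dp":[0.01,0,0],"angular":[0,0.001,0],"gripper":5}
    - {"dp":[0.01,0,0],"angular":[0,0.001,0],"gripper":5}
    - {"dp":[0.01,0,0],"angular":[0,0.001,0],"gripper":5}
    - {"dp":[0.01,0,0],"angular":[0,0.001,0],"gripper":5}
    - {"dp":[0.01,0,0],"angular":[0,0.001,0],"gripper":5}
    - {"dp":[0.01,0,0],"angular":[0,0.001,0],"gripper":5}

```text
clock: 21.85
position: [0.5107, -0.1332, 0.1337]
ee_rot: [0.683, 0.175, 0.688, -0.174]
contact_force: [-2.3, 0.7, 10.2]
width: 0.0148
```

>>> arm_command:
  series:
    - {"dp":[0.01,0,0],"angular":[0,0.001,0],"gripper":5}
    - {"dp":[0.01,0,0],"angular":[0,0.001,0],"gripper":5}
    - {"dp":[0.01,0,0],"angular":[0,0.001,0],"gripper":5}
    - {"dp":[0.01,0,0],"angular":[0,0.001,0],"gripper":5}
    - {"dp":[0.01,0,0],"angular":[0,0.001,0],"gripper":5}
    - {"dp":[0.01,0,0],"angular":[0,0.001,0],"gripper":5}
    - {"dp":[0.01,0,0],"angular":[0,0.001,0],"gripper":5}
    - {"dp":[0.01,0,0],"angular":[0,0.001,0],"gripper":5}

```text
clock: 22.85
position: [0.511, -0.1333, 0.1337]
ee_rot: [0.681, 0.176, 0.69, -0.173]
contact_force: [-2.1, 0.8, 9.3]
width: 0.0146
```

```bash
python3 -c "
from h import *
plan([.510,-.1325,.134],down(-.5),1,5)
for n in('side','top'): 
    d=cam(n);cv2.imwrite(f'pics/{n}9.png',d['image'])
st()
a=cv2.imread('pics/side9.png')[150:260,270:380];b=cv2.imread('pics/side9.png')[150:480,150:480]
cv2.imwrite('pics/c9.png',np.hstack([cv2.resize(a,(400,400)),cv2.resize(b,(400,400))]))
"
```

```text
t 22.85 pos [ 0.511  -0.1333  0.1337] 
R [[-0.011, 0.478, 0.878], [0.008, 0.879, -0.478], [-1.0, 0.001, -0.014]] 
F [-2.1  0.8  9.3] w 0.0146 q [-0.389  0.288  1.747  0.003  1.12   0.108]
d world [-0.001   0.0008  0.0003] turn deg [ 0.1 -0.8 -0.1]
{"dp":[-0.002, 0.002, -0.011],"angular":[0.001, -0.009, -0.001],"gripper":5},
t 22.95 pos [ 0.511  -0.1334  0.1337] 
R [[-0.011, 0.478, 0.878], [0.008, 0.879, -0.478], [-1.0, 0.001, -0.014]] 
F [-2.4  1.1  9.5] w 0.0145 q [-0.389  0.288  1.747  0.003  1.12   0.108]
```

View pics/c9.png

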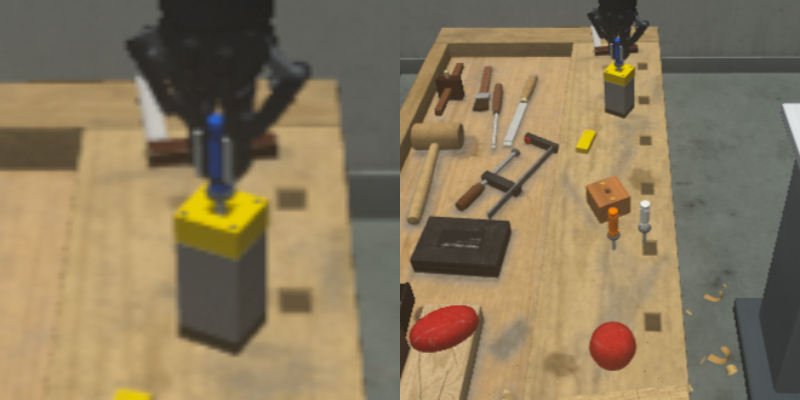

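The pin is seated in the opening, the controller is upright, and the cork, square, dome and look-alikes are in place. The push holds steady at about 9.5 N, so I'm handing in.

```bash
python3 -c "
from rig import sign_off
print(sign_off())
from h import *
st()"
```

```text
the job is handed in; nothing more can be done
None
the job is handed in; nothing more can be done
```

The controller is standing on its black foot at about (0.510, -0.133). The blue-handled pin is in the gripper, down through the opening, holding the red button. I handed the job in at about 23 s of the 67 s allowed, and the sign-off gives no verdict.

- **Controller:** after I released it, its top measured level at about 0.108 m once I allowed for the depth camera's small offset. It still looked upright in the last side picture.
- **Button:** I held it for more than 3 s before handing in, with about 9.5 N up on the tool. The tip was about 22 mm below the top face, worked out from the tool height rather than read directly. That means the button was fully pressed.
- **Grip:** the fingers closed to 14.6 mm on the 16 mm handle, clear above the controller's top.
- **Other objects:** the cork pad, dome and orange and white pins looked unmoved in the last picture. The arm partly hid the try square there, and its visible part was where it had been.
- **Imperfections:** the first press was firmer than needed, at 16.7 N up and 5.6 N sideways, so I eased it. My small tilt correction then overshot, leaving the tool about 0.8° off vertical and the tip about 1 mm or less off the estimated centre. Both are well within limits.

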